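# Function-test a latching limit switch under its drip hood

### The job

Function-test the limit switch that has a roller on its lever: gently push the lever over to the left until you feel it snap across and stay there, then push it back to the right until it snaps home again, and leave it armed like that with nothing touching it. The lever sits at a different angle on its shaft each time, so feel for it, and do not go on pushing once it has snapped: never load the switch or its stand with more than about 15 N. Do not touch the other switch, the one with the plain rod, and leave the things lying around where they are.

Things in the scene. Friction and masses are not known exactly. Their poses are not given: they have to be found in the camera images.
- roller_switch: the switch to test, on a fixed stand: foot plate 106x110 mm, aluminium post, sheet-steel hood on top. Origin: centre of the foot's underside; x to the back (away from the robot at yaw 0), y left, z up. Grey switch body, x -4..+30, y +-21, z 187..259 mm, bolted to the post (60 mm wide, x +30..+50 mm). The two switches may stand in either place.
- roller_pivot (a point): point on the roller switch's shaft axis (x=-31.5, y=0, z=240 mm on its stand), level with the roller's mid width. Steel arm 12 mm wide, x -19.5..-23.5 mm, rises from the shaft; black roller 18 mm dia, 14 mm wide, 45 mm from the axis. Lever angle from upright, positive left = shaft joint - 0.35 + a clamp angle within +-0.3 rad, new each time and not reported: find it by touch or by eye.
- roller_hood_edge (a point): middle of the lower front edge of the roller switch's hood, at x=-60, z=405 mm on its stand. Hood 130 mm wide, x -60..+54 mm, side lips 12 mm down at y=+-64; open at the front and sides. A vertical tool cannot reach the lever: come in under this edge tilted about 30 to 45 degrees, pointing forward and down.
- roller_shaft (a joint): roller switch's shaft, hinge along its stand's x, rad: 0 = armed stop, growing as the lever top swings left (+y); 0.70 = tripped stop; mid 0.35. Over-centre: 0.16 N m (3.5 N at the roller, more lower down) to leave a stop, falling to nothing at mid; past mid it jumps by itself to the other stop and stays. Starts at 0.
- rod_switch: the other switch, not to be touched, on an identical fixed stand: foot plate 106x110 mm, aluminium post, sheet-steel hood on top. Origin: centre of the foot's underside; x to the back (away from the robot at yaw 0), y left, z up. Grey switch body, x -4..+30, y +-21, z 187..259 mm, bolted to the post (60 mm wide, x +30..+50 mm). 
- rod_pivot (a point): point on the rod switch's shaft axis (x=-31.5, y=0, z=240 mm on its stand). Its lever is a plain steel rod, 5 mm dia, reaching 66 mm above the axis, without a roller, also clamped at an unreported angle within +-0.3 rad.
- rod_hood_edge (a point): middle of the lower front edge of the rod switch's hood, at x=-60, z=405 mm on its stand. Hood 130 mm wide, x -60..+54 mm, side lips 12 mm down at y=+-64; open at the front and sides. 
- rod_shaft (a joint): rod switch's shaft, hinge along its stand's x, rad: 0 = armed stop, growing as the lever top swings left (+y); 0.70 = tripped stop; mid 0.35. Over-centre: 0.16 N m (3.5 N at the roller, more lower down) to leave a stop, falling to nothing at mid; past mid it jumps by itself to the other stop and stays. Starts at 0 and has to stay there.
- tape_1: bystander: small roll of black tape lying flat, 58 mm across, 19 mm high; origin at the centre of its underside.
- alu_spacer: bystander: aluminium block 50x30x30 mm; origin at the centre of its underside.
- terminal_carton: bystander: small cardboard carton 60x90x42 mm; origin at the centre of its underside.

How it is judged:
On the way, in this order (a step that is already met when the one before it is completed fails the run):
1. the roller lever has snapped over to the left and stays tripped (value of joint roller_shaft above 0.6 rad), for 0.3 s.
2. the roller lever has been snapped back to the right (value of joint roller_shaft below 0.1 rad), for 0.3 s.
At the end, for the whole second after the job is handed in: the roller switch's shaft is back at its armed side (below 0.1 rad) and at rest after having been tripped (above 0.6 rad for 0.3 s); the rod switch's shaft is still below 0.1 rad (value of joint each of roller_shaft, rod_shaft below 0.1 rad and velocity of joint roller_shaft between -0.05 and 0.05 rad/s); the robot touches nothing.
It fails at once if the roller switch or its stand is loaded with more than 18 N (contact force between anything else and roller_switch above 18 N).
It fails at once if the rod switch or its stand is touched (more than 1 N) (contact force between anything else and rod_switch above 1 N).
It fails at once if the roll of tape is displaced by more than 20 mm (distance of tape_1 from where it was at the start of the episode above 0.02 m).
It fails at once if the aluminium block is displaced by more than 20 mm (distance of alu_spacer from where it was at the start of the episode above 0.02 m).
It fails at once if the carton is displaced by more than 20 mm (distance of terminal_carton from where it was at the start of the episode above 0.02 m).
It also fails if it takes over 64 s, if anything falls off the work surface, if the arm or the gripper's body presses on something with over 40 N, if the wrist force passes 120 N, or if a joint passes its speed limit or range.

### The arm

A 7-joint arm with a two-finger parallel gripper is mounted at the origin on the work surface; the furniture and walls round the work are solid. World frame = base frame: x ahead of the robot, y to its left, z up, the work surface at z = 0. Lengths are in m, angles in rad, forces in N, time in s.
With the tool pointing down it reaches from about 0.4 to 0.85 m from the base axis. Payload 10.4 kg.
Tool frame: the origin (TCP) lies on the centre line of the jaws, within the pads' length; the fingertips stand 14 mm ahead of it and the grasp point (between the pads) lies 5 mm behind it; z points along the fingers, y is the direction in which the jaws open and shut (so a half turn about z gives the same grasp; the last joint's range is limited). The gripper opens to 87 mm and grips with 3 to 60 N. Pads are 19 mm wide; open, the fingers measure 117 mm over their backs; the gripper's body (75 mm by 190 mm) begins 51 mm behind the grasp point.
Start: joints at [1.121, 0.332, -0.065, 1.46, 0.022, 1.35, -0.088], TCP at [0.259, -0.569, 0.237] pointing down, gripper open.
Joint ranges: [-2.6, 2.6], [-0.5, 2.12], [-1.47, 1.34], [0.16, 2.42], [-1.27, 4.41], [0.06, 2.06], [-2.6, 2.6]. Speed limits (rad/s): [2.22, 2.22, 2.79, 2.79, 3.14, 3.14, 3.14].

### API

Orientations are given as a rotation vector (axis times angle).
In Python, from plant import arm gives the robot as it stands.
- The arm moves only by the shell command python3 -m pendant 'ROWS' [FORCE]. ROWS is JSON, a list of rows, each a list of 3 entries, a list of its own where there are three numbers: the shift along the tool's x, y, z in units of 40 mm (1.0 is 40 mm), then the turn, a rotation vector about the tool's x, y, z in units of 0.08 rad (1.0 is 0.08 rad), then the closure in counts, from 0 (fully open) to 255 (shut). A call has 1 to 20 rows; each row shifts and turns the pose as measured when the row begins, along the tool's axes as they then stand; what a row does not reach is not made up. A row lasts 1/10 s, in which the tool goes at most 50 mm and 8.59 degrees, less where a joint would pass 70% of its speed; a pose out of reach is approached as far as the arm can. A call with a number of a shift or a turn outside -1 to 1 is refused whole. A call with a gripper value outside its range is refused whole. The fingers move at their own pace and stop on an object; FORCE is the grip in N (left out, the last holds). Time passes only in rows, so rows that do not move let the fingers close. It gives the time, the measured TCP pose, the force and the opening at its end, in the units of the state.
- arm.get_obs(): the state, without advancing time (a new reading comes with each control period).
- arm.capture(name): name is "scene" or "top" or "wrist"; returns a dict with "pixels" (400x640x3 uint8, red, green, blue), "depth" (400x640 float32, m along the optical axis (not along the pixel's ray), 0 where there is no reading), "camera_matrix" (3x3 intrinsics, pixels), "origin" and "orientation" of the camera in the world; the wrist camera has in their place "hand_eye" (4x4, takes a point from camera to tool coordinates, whose origin is the TCP and whose axes are the flange's). Camera axes: x right, y down, z forward; pixel columns grow to the right and rows downward; lengths in m; the calibration is good to about 2 mm. A picture is of the moment at which its call begins: read the wrist's pose just before it.
- arm.hand_in(): hands the job in, once; it reports no verdict.
The state is a dict: "time": time; "q": joint angles; "dq": joint speeds; "joint_efforts": joint torques, N m; "position": TCP position; "tool_rot": TCP orientation; "force": force on the tool from outside, world axes, zero at the start; "torque": the same for the moment, N m; "width": finger opening in m.
Only numpy, scipy, OpenCV 4.12 (cv2) and the standard library are available. Lean on these libraries where they do the work, as an engineer would, in place of code of your own. Each camera call takes 0.05 s, during which the arm holds its last target.

## Working session

There is one attempt and no reset: what is moved stays moved. The work goes in short steps, Python scripts to look and compute and a shell command to move; the robot and the scene stay as the last step left them, time stands still between calls to the robot, and variables do not carry over. Pictures are saved under pics/ and viewed, and the job is handed in when it is done.

```bash
ls; mkdir -p pics
cat > h.py <<'E'
import numpy as np, cv2
from plant import arm
def cap(n,f):
    c=arm.capture(n); cv2.imwrite(f'pics/{f}.png',c['pixels'][:,:,::-1]); np.savez(f'pics/{f}.npz',**c); return c
E
python3 - <<'E'
from h import *
o=arm.get_obs(); print({k:np.round(v,3) for k,v in o.items()})
for n in('scene','top'):
    c=cap(n,n+'0'); print(n,c['camera_matrix'].tolist(),c['origin'],c['orientation'])
E
```

```text
pics
{'time': np.float64(0.0), 'q': array([ 1.121,  0.333, -0.065,  1.461,  0.022,  1.35 , -0.089]), 'dq': array([-0.002, -0.002, -0.   ,  0.001, -0.   , -0.001, -0.   ]), 'joint_efforts': array([-2.0000e-03, -6.2326e+01,  2.3000e-02, -3.8989e+01, -6.1000e-02,
        4.0000e-02,  0.0000e+00]), 'position': array([ 0.259, -0.569,  0.236]), 'tool_rot': array([-3.069e+00, -6.650e-01,  1.000e-03]), 'force': array([ 0.03 , -0.044,  0.257]), 'torque': array([ 0.038, -0.043,  0.049]), 'width': np.float64(0.087)}
scene [[435.6310809473853, 0.0, 322.3854489046614], [0.0, 435.6310809473853, 197.1763057623464], [0.0, 0.0, 1.0]] [-0.05558052  0.54220471  0.93645801] [-0.99844331  2.35758063 -1.10715714]
top [[443.28877943535224, 0.0, 321.7396941310281], [0.0, 443.28877943535224, 198.89586043932744], [0.0, 0.0, 1.0]] [-0.0060265   0.12537852  1.04364387] [-1.5712796   2.16391196 -0.71236645]
```

View pics/scene0.png

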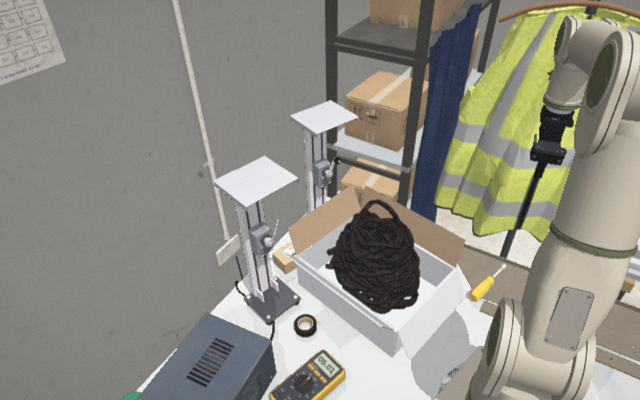

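View pics/top0.png

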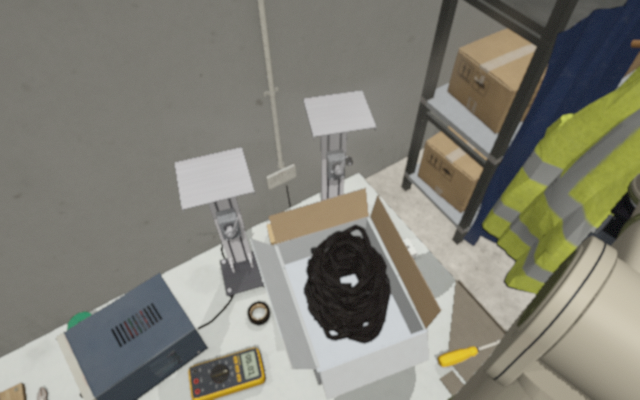

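Run:
```python
import cv2,numpy as np
a=cv2.imread('pics/scene0.png');b=cv2.imread('pics/top0.png')
f=lambda i,x,y,w,h,s:cv2.resize(i[y:y+h,x:x+w],None,fx=s,fy=s,interpolation=cv2.INTER_CUBIC)
cv2.imwrite('pics/z1.png',np.hstack([f(a,200,90,180,240,2.2),f(b,170,80,210,250,2.112)[:528]]))
from scipy.spatial.transform import Rotation as R
for n,pts in(('scene0',[(255,180),(322,115),(267,242),(325,172),(275,225),(337,160),(380,250)]),('top0',[(212,180),(338,112),(230,225),(335,172)])):
    d=np.load(f'pics/{n}.npz');K=d['camera_matrix'];Rm=R.from_rotvec(d['orientation']).as_matrix()
    for p in pts:
        z=d['depth'][p[1],p[0]]
        print(n,p,z,np.round(Rm@(np.linalg.inv(K)@[p[0],p[1],1]*z)+d['origin'],3))
```

```text
scene0 (255, 180) 0.8807257 [0.553 0.161 0.408]
scene0 (322, 115) 1.0897236 [ 0.655 -0.123  0.406]
scene0 (267, 242) 0.96942663 [0.534 0.165 0.247]
scene0 (325, 172) 1.1794156 [ 0.639 -0.115  0.242]
scene0 (275, 225) 2.3037546 [ 1.357 -0.425 -0.632]
scene0 (337, 160) 1.1436598 [ 0.61  -0.132  0.287]
scene0 (380, 250) 0.9842954 [ 0.359 -0.017  0.219]
top0 (212, 180) 0.8178004 [0.547 0.161 0.409]
top0 (338, 112) 0.92439556 [ 0.647 -0.12   0.409]
top0 (230, 225) 0.9517069 [0.552 0.154 0.247]
top0 (335, 172) 1.0491941 [ 0.629 -0.11   0.239]
```

View pics/z1.png

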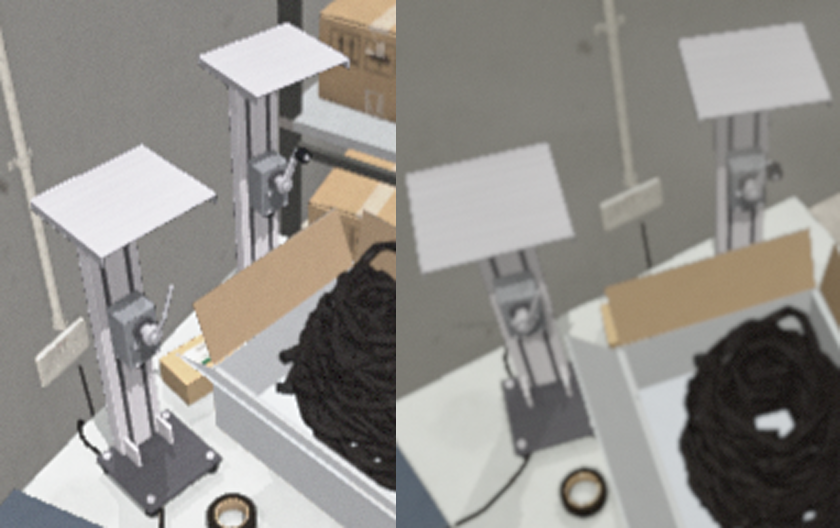

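```bash
cat >> h.py <<'E'
from scipy.spatial.transform import Rotation as R
def cloud(f):
    d=np.load(f'pics/{f}.npz');K=d['camera_matrix'];z=d['depth'];v,u=np.mgrid[:400,:640]
    P=np.stack([(u-K[0,2])/K[0,0]*z,(v-K[1,2])/K[1,1]*z,z],-1)
    P=P@R.from_rotvec(d['orientation']).as_matrix().T+d['origin']; P[z==0]=np.nan
    return P,d['pixels']
E
python3 - <<'E'
from h import *
C=[]
for f in('scene0','top0'):
    P,px=cloud(f)
    m=(abs(P[...,2]-.408)<.012)&(P[...,0]>.4)&(P[...,0]<.8)
    n,l,s,c=cv2.connectedComponentsWithStats(m.astype(np.uint8))
    for i in range(1,n):
        if s[i,4]<500: continue
        q=P[l==i]; r=cv2.minAreaRect((q[:,:2]*1000).astype(np.float32)); print(f,s[i,4],r,np.median(q[:,2])); print(cv2.boxPoints(r).round())
    # height map
    sel=np.isfinite(P[...,2])
    C.append(P[sel])
Q=np.vstack(C)
print('heightmap max z (cm), rows x from .2 to .8, cols y .3 to -.4')
for x in np.arange(.2,.82,.04):
    r=[]
    for y in np.arange(.3,-.42,-.04):
        k=(abs(Q[:,0]-x)<.02)&(abs(Q[:,1]-y)<.02)
        r.append('%3d'%(100*Q[k,2].max()) if k.any() else '  .')
    print('%.2f'%x,' '.join(r))
E
```

```text
scene0 1318 ((645.839599609375, -119.7627182006836), (133.6837921142578, 119.96804809570312), 84.78726196289062) 0.40768321810088304
[[ 580. -181.]
 [ 700. -192.]
 [ 712.  -59.]
 [ 592.  -48.]]
scene0 2318 ((555.030517578125, 158.33416748046875), (132.34307861328125, 116.65184020996094), 89.80970764160156) 0.4074393875259859
[[496.  92.]
 [613.  92.]
 [614. 224.]
 [497. 225.]]
top0 2408 ((648.677490234375, -120.68061065673828), (130.6601104736328, 118.3330078125), 83.12906646728516) 0.40915549333296525
[[ 582. -178.]
 [ 700. -193.]
 [ 715.  -63.]
 [ 598.  -49.]]
top0 508 ((449.77349853515625, -604.9672241210938), (98.05625915527344, 25.636573791503906), 4.345494270324707) 0.4078815551542039
[[ 400. -596.]
 [ 402. -621.]
 [ 500. -614.]
 [ 498. -588.]]
top0 3349 ((557.1463012695312, 158.21897888183594), (129.89561462402344, 117.04182434082031), 89.51356506347656) 0.40839762960559844
[[498.  94.]
 [615.  93.]
 [616. 223.]
 [499. 224.]]
heightmap max z (cm), rows x from .2 to .8, cols y .3 to -.4
0.20   .   .   .   0   0   0   7   7   7   7   6   6   6   3   3   3  65  66
0.24   .   .   
[... 439 characters left out ...]
  0   .
0.48  14   0  40  40  41  40  13  17  22  24  25   .  19  19   3   3   0   .
0.52  14   0  41  41  41  41  12   1  15  18   .   .  19  19   3   3   0   .
0.56   0   0  41  41  41  41  17  17  17  16  16  15  19   .   0   0   .   .
0.60   0   0  41  41  41  41  19  19  19  41  41  41  41   .   0   0   .   .
0.64   0   0   1   1   0   0   4   4   .  41  41  41  41   0   0   0   .   .
0.68   .   0   0   0   0   0   4   4   0  41  41  41  41   0   0   0   .   .
0.72   .   .   .   .   .   0   0   0   0  41  41  41  40   0   0   .   .   .
0.76   .   .   .   .   .   .   .   .   0   0   0   0   0   0   0   .   .   .
0.80   .   .   .   .   .   .   .   .   .   .   .   .   0   0   0   .   .   .
```

```bash
cat >> h.py <<'E'
yaw=-0.105
Rs=R.from_euler('z',yaw).as_matrix(); O=np.array([0.6505,-0.120,0])
def stand(P): return (P-O)@Rs   # world->stand
def world(p): return Rs@np.array(p)+O
E
python3 - <<'E'
from h import *
for f in('scene0','top0'):
    P,px=cloud(f); S=stand(P)*1000
    m=(S[...,0]>-50)&(S[...,0]<-15)&(abs(S[...,1])<60)&(S[...,2]>215)&(S[...,2]<310)
    g=px.max(-1)
    for s in S[m&(g<70)]: print(f,'dark',s.round())
    print(f,m.sum(), [ (s.round().astype(int).tolist(),int(k)) for s,k in zip(S[m&(g>=70)],g[m&(g>=70)])][:40])
    # side/edges checks: post
    m=(S[...,0]>15)&(S[...,0]<60)&(abs(S[...,1])<60)&(S[...,2]>100)&(S[...,2]<380)
    q=S[m]; print('post',np.percentile(q,[2,50,98],axis=0).round(1).tolist())
    m=(S[...,0]>-15)&(S[...,0]<10)&(abs(S[...,1])<30)&(S[...,2]>187)&(S[...,2]<258)
    q=S[m]; print('body',np.percentile(q,[2,50,98],axis=0).round(1).tolist())
    m=(P[...,2]>.3)&(np.hypot(P[...,0],P[...,1])<1.3)&(P[...,0]>0.1)
    u,c=np.unique(np.floor(P[m][:,:2]/.1).astype(int),axis=0,return_counts=True); print((u/10).tolist())
E
```

```text
scene0 dark [-28. -21. 288.]
scene0 dark [-31. -22. 290.]
scene0 dark [-29. -27. 287.]
scene0 dark [-31. -16. 289.]
scene0 dark [-30. -20. 287.]
scene0 dark [-34. -20. 289.]
scene0 dark [-35. -22. 289.]
scene0 dark [-37. -24. 289.]
scene0 dark [-30. -13. 287.]
scene0 dark [-30. -16. 285.]
scene0 dark [-36. -15. 289.]
scene0 dark [-37. -17. 289.]
scene0 dark [-38. -20. 288.]
scene0 dark [-40. -22. 288.]
scene0 dark [-40. -25. 287.]
scene0 dark [-28. -14. 282.]
scene0 dark [-34. -13. 286.]
scene0 dark [-38. -13. 288.]
scene0 dark [-39. -16. 287.]
scene0 dark [-41. -25. 284.]
scene0 dark [-38. -30. 281.]
scene0 dark [-31. -12. 281.]
scene0 dark [-35. -12. 284.]
scene0 dark [-38. -13. 285.]
scene0 dark [-38. -17. 283.]
scene0 dark [-38. -30. 277.]
scene0 dark [-36. -11. 281.]
scene0 dark [-39. -13. 282.]
scene0 dark [-41. -14. 282.]
scene0 dark [-39. -12. 279.]
scene0 dark [-39. -16. 278.]
scene0 dark [-39. -19. 276.]
scene0 128 [([-27, -16, 287], 116), ([-23, -15, 283], 101), ([-25, -13, 281], 114), ([-37, -21, 284], 79), ([-41, -21, 286], 128), ([-20, -14, 275], 139), ([-24, -14, 277],
[... 2501 characters left out ...]
22, -14, 273], 131)]
post [[18.6, -30.2, 103.5], [31.9, 6.1, 259.0], [41.7, 28.6, 311.7]]
body [[-8.9, -20.5, 193.2], [-3.1, 7.1, 226.0], [8.8, 19.7, 257.5]]
[[0.1, -0.4], [0.1, -0.3], [0.1, -0.2], [0.2, -0.6], [0.2, -0.5], [0.3, -0.7], [0.3, -0.6], [0.4, -0.7], [0.4, -0.6], [0.4, 0.0], [0.4, 0.1], [0.5, -0.7], [0.5, -0.6], [0.5, -0.2], [0.5, -0.1], [0.5, 0.0], [0.5, 0.1], [0.5, 0.2], [0.6, -0.2], [0.6, -0.1], [0.6, 0.0], [0.6, 0.1], [0.6, 0.2], [0.7, -0.9], [0.7, -0.8], [0.7, -0.2], [0.7, -0.1], [0.8, -1.0], [0.8, -0.9], [0.8, -0.8], [0.9, -0.9], [1.0, -0.9], [1.0, 0.5], [1.0, 0.6], [1.1, 0.1], [1.1, 0.2], [1.1, 0.3], [1.1, 0.4], [1.1, 0.5], [1.2, -0.2], [1.2, -0.1], [1.2, 0.0], [1.2, 0.1]]
```

```bash
cat >> h.py <<'E'
def Rt(tilt):  # tool rot: x fwd, y right, z down, tilted forward by tilt
    s=Rs
    return R.from_matrix(np.stack([s[:,0],-s[:,1],-s[:,2]],1))*R.from_rotvec([0,tilt,0])
def diff(p,Rw):
    o=arm.get_obs(); Rc=R.from_rotvec(o['tool_rot'])
    d=Rc.inv().apply(np.array(p)-o['position'])/.04; w=(Rc.inv()*Rw).as_rotvec()/.08
    print('t',round(float(o['time']),2),'pos',o['position'].round(4),'stand mm',(stand(o['position'])*1000).round(1),'q',o['q'].round(2),'F',o['force'].round(2),'w',round(float(o['width']),4))
    print('toolz',Rc.apply([0,0,1]).round(3),'tooly',Rc.apply([0,1,0]).round(3))
    print('shift units',d.round(2),'turn units',w.round(2))
E
python3 - <<'E'
from h import *
print(world([-.0315,-.015,.285]))
o=arm.get_obs()
diff([.259,-.50,.46],Rt(0));
E
```

```text
[ 0.61760138 -0.13161596  0.285     ]
t 0.1 pos [ 0.2586 -0.5686  0.2358] stand mm [-342.7 -487.2  235.8] q [ 1.12  0.33 -0.06  1.46  0.02  1.35 -0.09] F [ 0.18  0.23 -0.48] w 0.0871
toolz [-0.001  0.001 -1.   ] tooly [ 0.414 -0.91  -0.001]
shift units [ 0.72 -1.56 -5.6 ] turn units [-0.01  0.    6.65]
```

```bash
python3 -m pendant '[[[0,0,-1],[0,0,0],0],[[0,0,-1],[0,0,0],0],[[0,0,-1],[0,0,0],0],[[0,0,-1],[0,0,0],0],[[0,0,-1],[0,0,0],0],[[0,0,-1],[0,0,0],0]]'; python3 -c "
from h import *
diff(world([-.20,-.015,.46]),Rt(0))"
```

```text
time: 0.7
position: [0.2576, -0.5671, 0.4746]
tool_rot: [-3.052, -0.662, 0.008]
force: [0.2, -0.8, 0.5]
width: 0.0872
t 0.7 pos [ 0.2576 -0.5671  0.4746] stand mm [-343.9 -485.8  474.6] q [ 1.1   0.36 -0.04  0.94  0.02  1.87 -0.08] F [ 0.22 -0.81  0.45] w 0.0872
toolz [-0.009  0.017 -1.   ] tooly [ 0.414 -0.91  -0.019]
shift units [ 9.07 -8.31  0.51] turn units [-0.23  0.08  6.65]
```

```bash
python3 -m pendant '[[[0.65,-0.6,0],[0,0,0.48],0],[[0.62,-0.63,0],[0,0,0.48],0],[[0.6,-0.65,0],[0,0,0.48],0],[[0.57,-0.67,0],[0,0,0.48],0],[[0.55,-0.7,0],[0,0,0.48],0],[[0.52,-0.72,0],[0,0,0.48],0],[[0.48,-0.74,0],[0,0,0.48],0],[[0.45,-0.76,0],[0,0,0.48],0],[[0.42,-0.78,0],[0,0,0.48],0],[[0.4,-0.8,0],[0,0,0.48],0],[[0.36,-0.8,0],[0,0,0.48],0],[[0.32,-0.8,0],[0,0,0.48],0]]'; python3 -c "
from h import *
diff(world([-.20,-.015,.46]),Rt(0.785))"
```

```text
time: 1.9
position: [0.4246, -0.1664, 0.4798]
tool_rot: [-3.131, 0.095, 0.015]
force: [1.3, -0.1, 0.0]
width: 0.0869
t 1.9 pos [ 0.4246 -0.1664  0.4798] stand mm [-219.8  -69.8  479.8] q [ 0.66 -0.03 -0.37  1.37 -0.02  1.81 -1.34] F [ 1.32 -0.06  0.01] w 0.0869
toolz [-0.009  0.009 -1.   ] tooly [-0.061 -0.998 -0.009]
shift units [ 0.56 -1.34  0.5 ] turn units [-0.32  9.94  0.48]
```

```bash
python3 -m pendant '[[[0,-0.2,0],[0,0.9,0.05],0],[[0,-0.2,0],[0,1,0.05],0],[[0,-0.2,0],[0,1,0.05],0],[[0,-0.2,0],[0,1,0.05],0],[[0,-0.2,0],[0,1,0.05],0],[[0,-0.2,0],[0,1,0],0],[[0,-0.1,0],[0,1,0],0],[[0,0,0],[0,1,0],0],[[0,0,0],[0,1,0],0],[[0,0,0],[0,1,0],0],[[0,0,0],[0,0,0],0]]'; python3 -c "
from h import *
diff(world([-.145,-.015,.40]),Rt(0.785))"
```

```text
time: 3.0
position: [0.4595, -0.1225, 0.4745]
tool_rot: [2.947, -0.128, 1.069]
force: [-0.4, 1.5, 0.1]
width: 0.087
t 3.0 pos [ 0.4595 -0.1225  0.4745] stand mm [-189.7  -22.5  474.5] q [ 0.53 -0.5  -0.16  1.9  -0.31  1.08 -1.24] F [-0.38  1.48  0.1 ] w 0.087
toolz [ 0.64  -0.032 -0.768] tooly [-0.078 -0.997 -0.024]
shift units [-0.33 -0.11  2.15] turn units [-0.44  1.13  0.05]
```

```bash
python3 -m pendant '[[[-0.1,0,0.5],[0,0,0],0],[[-0.1,0,0.5],[0,0,0],0],[[-0.1,0,0.5],[-0.1,0.2,0],0],[[0,0,0.4],[-0.1,0.3,0],0],[[0,0,0.2],[-0.1,0.4,0],0],[[0,0,0],[-0.1,0.3,0],0],[[0,0,0],[0,0,0],0]]'; python3 -c "
from h import *
diff(world([-.0315,-.015,.283]),Rt(0.785))
c=cap('scene','s1');c=cap('wrist','w1')"
```

```text
time: 3.7
position: [0.5043, -0.1234, 0.3995]
tool_rot: [2.864, -0.141, 1.19]
force: [0.4, -0.1, 0.5]
width: 0.0872
t 3.7 pos [ 0.5043 -0.1234  0.3995] stand mm [-145.   -18.7  399.5] q [ 0.52 -0.47 -0.21  2.08 -0.34  0.77 -1.23] F [ 0.38 -0.08  0.48] w 0.0872
toolz [ 0.706 -0.069 -0.705] tooly [-0.098 -0.995 -0.   ]
shift units [-0.06 -0.07  4.07] turn units [-0.06 -0.04  0.06]
```

View pics/s1.png

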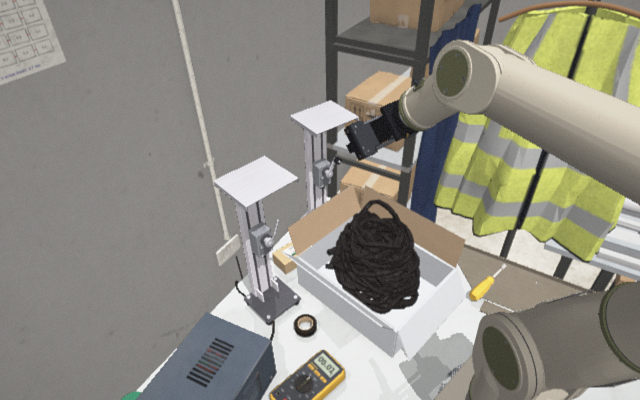

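View pics/w1.png

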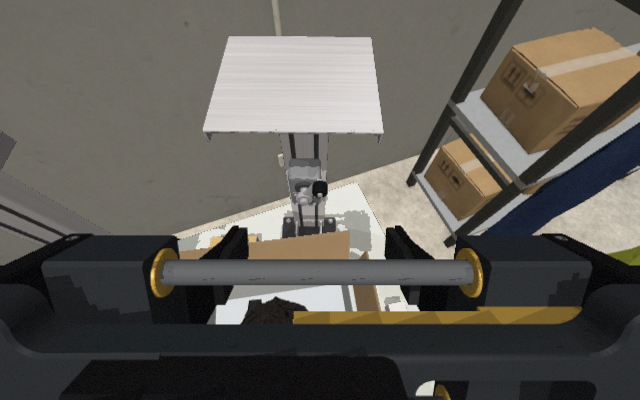

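The tool is lined up: in the wrist view the roller, at about (320,187), lies midway between the open fingers at x≈235 and x≈395, and the hood's front edge is at row ~133. The scene view shows the gripper clear of the box. I'm going in.

```bash
python3 -m pendant '[[[0,0,0.4],[0,0,0],0],[[0,0,0.4],[0,0,0],0],[[0,0,0.4],[0,0,0],0],[[0,0,0.4],[0,0,0],0],[[0,0,0.4],[0,0,0],0],[[0,0,0.4],[0,0,0],0],[[0,0,0.4],[0,0,0],0],[[0,0,0],[0,0,0],0]]'; python3 -c "
from h import *
diff(world([-.0315,-.015,.283]),Rt(0.785))
c=cap('scene','s2');c=cap('wrist','w2')"
```

```text
time: 4.6
position: [0.5881, -0.1324, 0.3244]
tool_rot: [2.864, -0.14, 1.193]
force: [-0.6, 0.6, -0.3]
width: 0.0869
t 4.6 pos [ 0.5881 -0.1324  0.3244] stand mm [-60.8 -18.9 324.4] q [ 0.52 -0.23 -0.29  2.07 -0.3   0.52 -1.26] F [-0.59  0.58 -0.25] w 0.0869
toolz [ 0.706 -0.068 -0.704] tooly [-0.097 -0.995 -0.002]
shift units [-0.22 -0.09  1.25] turn units [-0.08 -0.05  0.05]
```

View pics/w2.png

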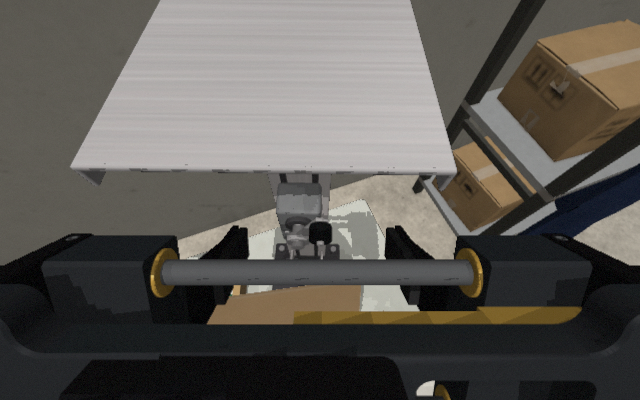

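View pics/s2.png

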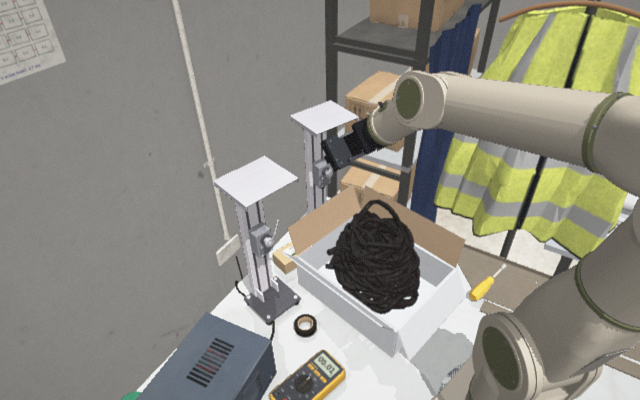

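The roller, at (320,232), is still midway between the fingers and the hood edge is above the gripper. I'll finish the entry and check again.

```bash
python3 -m pendant '[[[-0.05,0,0.3],[0,0,0],0],[[-0.05,0,0.3],[0,0,0],0],[[-0.05,0,0.3],[0,0,0],0],[[-0.05,0,0.3],[0,0,0],0],[[0,0,0.1],[0,0,0],0],[[0,0,0],[0,0,0],0]]'; python3 -c "
from h import *
diff(world([-.0315,-.015,.283]),Rt(0.785))
c=cap('wrist','w3')"
```

```text
time: 5.3
position: [0.6214, -0.1361, 0.2824]
tool_rot: [2.86, -0.14, 1.198]
force: [-0.8, 0.2, 0.6]
width: 0.0868
t 5.3 pos [ 0.6214 -0.1361  0.2824] stand mm [-27.2 -19.1 282.4] q [ 0.52 -0.12 -0.32  2.07 -0.26  0.4  -1.29] F [-0.78  0.23  0.64] w 0.0868
toolz [ 0.709 -0.069 -0.701] tooly [-0.098 -0.995 -0.   ]
shift units [-0.06 -0.1  -0.09] turn units [-0.07 -0.11  0.06]
```

View pics/w3.png

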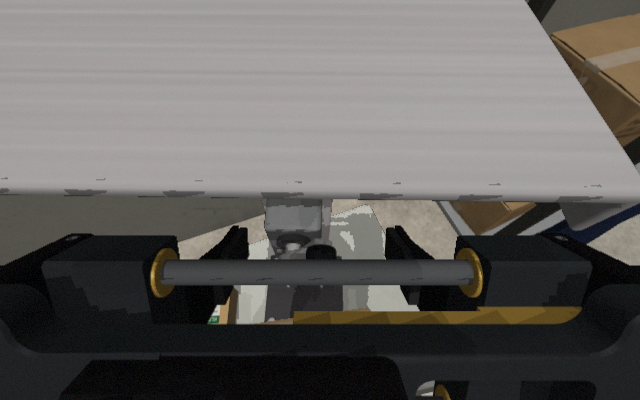

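The lever stands in the gap with the roller near (320,252), the fingers are at ±40 mm, and there is no contact force. Next I close the gap to the left, about 25 of the 32 mm.

```bash
python3 -m pendant '[[[-0.05,-0.15,-0.08],[0,0,0],0],[[0,-0.15,0],[0,0,0],0],[[0,-0.15,0],[0,0,0],0],[[0,-0.15,0],[0,0,0],0],[[0,0,0],[0,0,0],0]]'; python3 -c "
from h import *
diff(world([-.0315,.031,.283]),Rt(0.785))"
```

```text
time: 5.85
position: [0.6197, -0.1091, 0.286]
tool_rot: [2.857, -0.139, 1.202]
force: [0.6, -0.5, -0.2]
width: 0.0868
t 5.85 pos [ 0.6197 -0.1091  0.286 ] stand mm [-31.7   7.7 286. ] q [ 0.53 -0.14 -0.39  2.08 -0.18  0.4  -1.41] F [ 0.58 -0.46 -0.17] w 0.0868
toolz [ 0.712 -0.07  -0.699] tooly [-0.097 -0.995  0.001]
shift units [-0.05 -0.58  0.06] turn units [-0.06 -0.15  0.07]
```

```bash
python3 -m pendant '[[[0,-0.06,0.02],[0,0,0],0],[[0,-0.06,0],[0,0,0],0]]'; python3 -m pendant '[[[0,-0.06,0],[0,0,0],0]]'; python3 -m pendant '[[[0,-0.06,0],[0,0,0],0]]';python3 -m pendant '[[[0,-0.06,0],[0,0,0],0]]'; python3 -c "
from h import *
diff(world([-.0315,.031,.283]),Rt(0.785))"
```

```text
time: 6.05
position: [0.6208, -0.1042, 0.2861]
tool_rot: [2.856, -0.139, 1.204]
force: [0.6, 0.6, 1.2]
width: 0.0871
time: 6.15
position: [0.621, -0.1028, 0.2866]
tool_rot: [2.854, -0.14, 1.204]
force: [-3.2, -6.0, 3.5]
width: 0.087
time: 6.25
position: [0.6213, -0.1018, 0.2872]
tool_rot: [2.852, -0.143, 1.205]
force: [-3.2, -6.1, 4.1]
width: 0.0871
time: 6.35
position: [0.6214, -0.1011, 0.2878]
tool_rot: [2.85, -0.146, 1.206]
force: [-2.4, -4.6, 1.5]
width: 0.087
t 6.35 pos [ 0.6214 -0.1011  0.2878] stand mm [-30.9  15.7 287.8] q [ 0.54 -0.15 -0.42  2.08 -0.14  0.39 -1.47] F [-2.42 -4.59  1.45] w 0.087
toolz [ 0.714 -0.077 -0.696] tooly [-0.104 -0.995  0.003]
shift units [-0.1  -0.38  0.07] turn units [ 0.02 -0.2   0.04]
```

Contact came where expected, with the finger face at y≈-29 mm and 5–6 N. I keep pushing in small rows.

```bash
for i in 1 ; do python3 -m pendant '[[[0,-0.08,0.03],[0,0,0],0],[[0,-0.08,0.03],[0,0,0],0]]'; done; python3 -m pendant '[[[0,-0.08,0.03],[0,0,0],0],[[0,-0.08,0],[0,0,0],0]]'; python3 -c "
from h import *
diff(world([-.0315,.031,.285]),Rt(0.785))"
```

```text
time: 6.55
position: [0.6239, -0.0983, 0.2875]
tool_rot: [2.845, -0.152, 1.208]
force: [-2.8, -4.1, 2.7]
width: 0.0869
time: 6.75
position: [0.6257, -0.0935, 0.2875]
tool_rot: [2.843, -0.156, 1.21]
force: [0.5, -2.2, 1.9]
width: 0.0867
t 6.75 pos [ 0.6257 -0.0935  0.2875] stand mm [-27.4  23.8 287.5] q [ 0.55 -0.14 -0.46  2.08 -0.08  0.39 -1.55] F [ 0.53 -2.21  1.9 ] w 0.0867
toolz [ 0.716 -0.084 -0.693] tooly [-0.111 -0.994  0.005]
shift units [-0.12 -0.18 -0.03] turn units [ 0.1  -0.25 -0.01]
```

```bash
python3 -m pendant '[[[-0.04,-0.06,0],[0,0,0],0]]'; python3 -m pendant '[[[-0.04,-0.06,0],[0,0,0],0]]';python3 -m pendant '[[[0,-0.05,0],[0,0,0],0]]'; python3 -c "
from h import *
diff(world([-.0315,.031,.285]),Rt(0.785))
cap('wrist','w4')"
```

```text
time: 6.85
position: [0.6251, -0.0905, 0.2866]
tool_rot: [2.843, -0.155, 1.211]
force: [0.6, -1.3, 0.8]
width: 0.0872
time: 6.95
position: [0.6241, -0.0871, 0.285]
tool_rot: [2.844, -0.154, 1.21]
force: [0.1, 0.3, -0.7]
width: 0.0868
time: 7.05
position: [0.624, -0.0841, 0.2843]
tool_rot: [2.845, -0.153, 1.209]
force: [0.3, 0.1, -0.2]
width: 0.0872
t 7.05 pos [ 0.624  -0.0841  0.2843] stand mm [-30.1  32.9 284.3] q [ 0.56 -0.15 -0.48  2.09 -0.06  0.38 -1.58] F [ 0.25  0.07 -0.19] w 0.0872
toolz [ 0.715 -0.082 -0.694] tooly [-0.109 -0.994  0.004]
shift units [-0.01  0.05 -0.04] turn units [ 0.08 -0.23  0.  ]
```

View pics/w4.png

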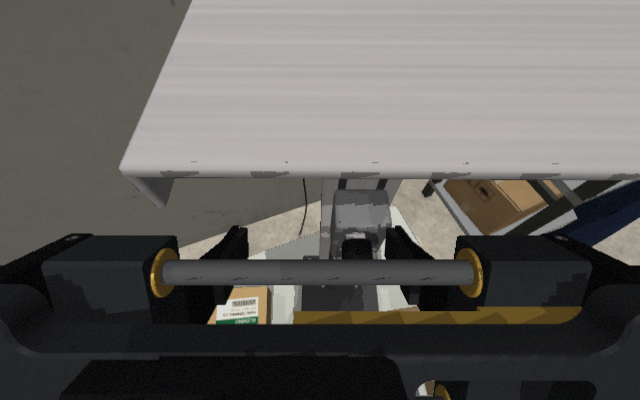

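The force dropped to zero and the roller jumped clear of the right finger. It is now at (358,248), about y=+11 mm, which is the tripped position. I hold still briefly and confirm with the scene camera.

```bash
python3 -m pendant '[[[0,0,0],[0,0,0],0],[[0,0.05,0],[0,0.1,0],0],[[0,0.05,0],[0,0.1,0],0],[[0,0,0],[0,0,0],0]]'; python3 -c "
from h import *
diff(world([-.0315,.025,.285]),Rt(0.785))
cap('scene','s3'); a=cv2.imread('pics/s3.png')[90:230,270:390]; cv2.imwrite('pics/s3z.png',cv2.resize(a,None,fx=4,fy=4,interpolation=2))"
```

```text
time: 7.5
position: [0.6235, -0.0873, 0.2838]
tool_rot: [2.835, -0.15, 1.232]
force: [-0.7, 0.1, -0.8]
width: 0.0872
t 7.5 pos [ 0.6235 -0.0873  0.2838] stand mm [-30.3  29.7 283.8] q [ 0.55 -0.15 -0.46  2.1  -0.08  0.35 -1.55] F [-0.71  0.08 -0.82] w 0.0872
toolz [ 0.727 -0.082 -0.682] tooly [-0.108 -0.994  0.004]
shift units [ 0.    0.12 -0.04] turn units [ 0.06 -0.44  0.01]
```

View pics/s3z.png

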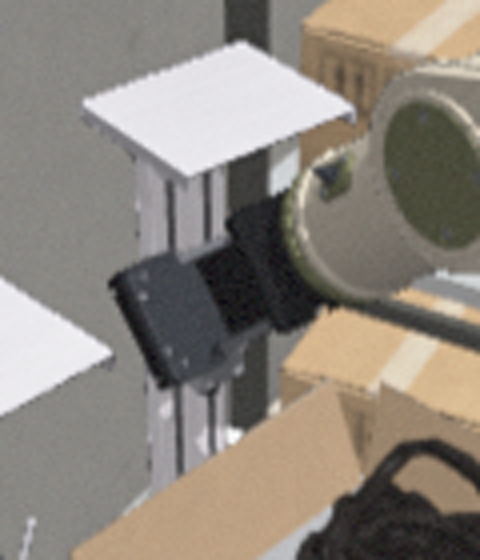

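The gripper hides the lever in this view, so the wrist view and the force are my evidence. The lever's tripped position puts the left-hand contact at tool y≈-24, so I move right towards it and stop just short.

```bash
python3 -m pendant '[[[0,0.16,0],[0,-0.1,0],0],[[0,0.16,0],[0,-0.1,0],0],[[0,0.16,0],[0,-0.1,0],0],[[0,0.16,0],[0,-0.1,0],0],[[0,0.15,0],[0,0,0],0],[[0,0.15,0],[0,0,0],0],[[0,0.1,0],[0,0,0],0],[[0,0,0],[0,0,0],0]]'; python3 -c "
from h import *
diff(world([-.0315,-.018,.285]),Rt(0.785))
cap('wrist','w5')"
```

```text
time: 8.35
position: [0.6189, -0.1322, 0.2844]
tool_rot: [2.857, -0.153, 1.183]
force: [-0.8, 0.3, -0.6]
width: 0.0869
t 8.35 pos [ 0.6189 -0.1322  0.2844] stand mm [-30.1 -15.5 284.4] q [ 0.53 -0.13 -0.35  2.07 -0.21  0.41 -1.35] F [-0.85  0.31 -0.64] w 0.0869
toolz [ 0.703 -0.079 -0.707] tooly [-0.109 -0.994  0.004]
shift units [-0.01  0.06 -0.03] turn units [ 0.07 -0.01  0.  ]
```

View pics/w5.png

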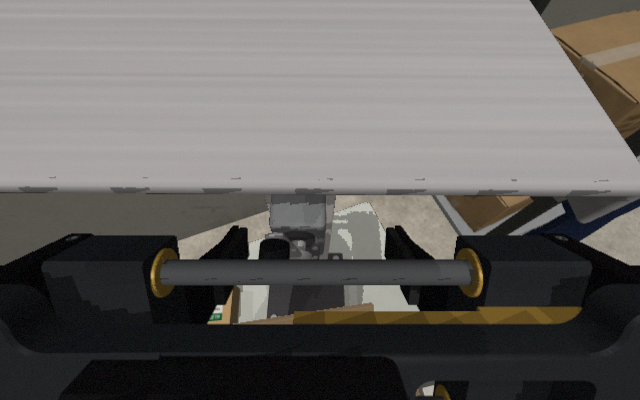

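The wrist view confirms the trip: the roller is now on the left at (275,248), near the left finger at x≈240. Now I push to the right in small rows.

```bash
python3 -m pendant '[[[0,0.07,0],[0,0,0],0],[[0,0.07,0],[0,0,0],0]]'; python3 -m pendant '[[[0,0.06,0],[0,0,0],0]]'; python3 -m pendant '[[[0,0.06,0],[0,0,0],0]]';python3 -m pendant '[[[0,0.06,0],[0,0,0],0]]'; python3 -c "
from h import *
diff(world([-.0315,-.041,.285]),Rt(0.785))"
```

```text
time: 8.6
position: [0.6185, -0.137, 0.2844]
tool_rot: [2.858, -0.151, 1.183]
force: [-0.3, 0.4, -0.5]
width: 0.087
time: 8.7
position: [0.6182, -0.1394, 0.2844]
tool_rot: [2.858, -0.151, 1.183]
force: [-1.0, 0.3, 0.8]
width: 0.0874
time: 8.8
position: [0.6179, -0.1419, 0.2845]
tool_rot: [2.858, -0.151, 1.183]
force: [-0.2, 0.6, -0.2]
width: 0.0868
time: 8.9
position: [0.6179, -0.1436, 0.2848]
tool_rot: [2.858, -0.149, 1.184]
force: [-2.1, 5.0, 2.8]
width: 0.0871
t 8.9 pos [ 0.6179 -0.1436  0.2848] stand mm [-29.9 -26.9 284.8] q [ 0.53 -0.12 -0.32  2.06 -0.25  0.42 -1.29] F [-2.09  4.96  2.8 ] w 0.0871
toolz [ 0.703 -0.077 -0.707] tooly [-0.106 -0.994  0.004]
shift units [-0.03  0.35 -0.03] turn units [ 0.04 -0.01  0.03]
```

```bash
python3 -m pendant '[[[0,0.07,0],[0,0,0],0]]'; python3 -m pendant '[[[-0.02,0.07,0],[0,0,0],0]]';python3 -m pendant '[[[-0.02,0.07,0],[0,0,0],0]]';python3 -m pendant '[[[-0.02,0.07,0],[0,0,0],0]]'; python3 -m pendant '[[[-0.02,0.07,0],[0,0,0],0]]'; python3 -m pendant '[[[-0.02,0.07,0],[0,0,0],0]]'; python3 -c "
from h import *
diff(world([-.0315,-.041,.285]),Rt(0.785))"
```

```text
time: 9.0
position: [0.618, -0.1454, 0.2853]
tool_rot: [2.859, -0.147, 1.185]
force: [-1.1, 5.0, 3.0]
width: 0.0875
time: 9.1
position: [0.6175, -0.1478, 0.2853]
tool_rot: [2.859, -0.146, 1.187]
force: [0.2, 3.0, 2.4]
width: 0.0873
time: 9.2
position: [0.6169, -0.1505, 0.2851]
tool_rot: [2.858, -0.145, 1.188]
force: [0.4, 3.3, 2.2]
width: 0.087
time: 9.3
position: [0.616, -0.1537, 0.2846]
tool_rot: [2.858, -0.145, 1.188]
force: [0.3, 0.7, -0.4]
width: 0.0871
time: 9.4
position: [0.6148, -0.1572, 0.2837]
tool_rot: [2.858, -0.146, 1.188]
force: [-0.5, 0.8, 0.8]
width: 0.0873
time: 9.5
position: [0.6135, -0.1608, 0.2826]
tool_rot: [2.858, -0.147, 1.186]
force: [-1.4, -0.7, -0.7]
width: 0.0868
t 9.5 pos [ 0.6135 -0.1608  0.2826] stand mm [-32.5 -44.5 282.6] q [ 0.52 -0.12 -0.27  2.07 -0.31  0.42 -1.2 ] F [-1.39 -0.7  -0.65] w 0.0868
toolz [ 0.704 -0.077 -0.706] tooly [-0.105 -0.995  0.004]
shift units [ 0.06 -0.09 -0.02] turn units [ 0.03 -0.03  0.04]
```

The force fell to zero at the expected place, so I re-centre the fingers and look.

```bash
python3 -m pendant '[[[0,-0.15,0],[0,0,0],0],[[0,-0.15,0],[0,0,0],0],[[0,-0.15,0],[0,0,0],0],[[0,-0.12,0],[0,0,0],0],[[0,0,0],[0,0,0],0]]'; python3 -c "
from h import *
diff(world([-.145,-.019,.40]),Rt(0.785))
cap('wrist','w6')"
```

```text
time: 10.0
position: [0.6152, -0.1373, 0.2811]
tool_rot: [2.858, -0.15, 1.183]
force: [0.1, 0.4, 0.3]
width: 0.0868
t 10.0 pos [ 0.6152 -0.1373  0.2811] stand mm [-33.3 -20.9 281.1] q [ 0.53 -0.13 -0.33  2.08 -0.24  0.41 -1.31] F [0.09 0.45 0.25] w 0.0868
toolz [ 0.703 -0.078 -0.707] tooly [-0.106 -0.994  0.004]
shift units [ 0.13 -0.03 -4.08] turn units [ 0.05 -0.    0.02]
```

View pics/w6.png

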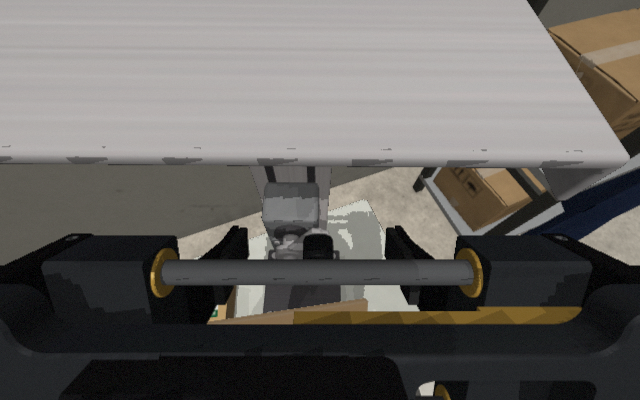

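The roller is back on the right at (318,243), centred between the fingers and touching neither. I back out along the tool axis and verify in the scene view.

```bash
python3 -m pendant '[[[0,0,-0.4],[0,0,0],0],[[0,0,-0.4],[0,0,0],0],[[0,0,-0.4],[0,0,0],0],[[0,0,-0.4],[0,0,0],0],[[0,0,-0.4],[0,0,0],0],[[0,0,-0.4],[0,0,0],0],[[0,0,-0.4],[0,0,0],0],[[0,0,-0.4],[0,0,0],0],[[0,0,-0.4],[0,0,0],0],[[0,0,0],[0,0,0],0],[[0,0,0],[0,0,0],0]]'; python3 -c "
from h import *
diff(world([-.145,-.019,.40]),Rt(0.785))
cap('scene','s4'); a=cv2.imread('pics/s4.png'); 
P,px=cloud('s4'); S=stand(P)*1000
m=(S[...,0]>-45)&(S[...,0]<-24)&(abs(S[...,1])<60)&(S[...,2]>270)&(S[...,2]<300)&(px.max(-1)<75)
print(m.sum(),np.percentile(S[m],[5,50,95],axis=0).round(1).tolist())
P0,_=cloud('scene0')
b=cv2.absdiff(a,cv2.imread('pics/scene0.png')).max(-1); print('changed px in rod switch/tape/spacer area',(b[140:350,210:330]>40).sum())
cv2.imwrite('pics/s4z.png',np.hstack([cv2.resize(cv2.imread(f'pics/{k}.png')[90:340,210:390],None,fx=2.2,fy=2.2,interpolation=2) for k in('scene0','s4')]))"
```

```text
time: 11.15
position: [0.5096, -0.1275, 0.3868]
tool_rot: [2.858, -0.153, 1.184]
force: [0.6, 0.7, -1.0]
width: 0.087
t 11.15 pos [ 0.5096 -0.1275  0.3868] stand mm [-139.3  -22.2  386.8] q [ 0.52 -0.46 -0.22  2.1  -0.33  0.73 -1.24] F [ 0.61  0.71 -0.95] w 0.087
toolz [ 0.703 -0.079 -0.707] tooly [-0.108 -0.994  0.004]
shift units [ 0.13 -0.08 -0.33] turn units [ 0.06 -0.01  0.  ]
33 [[-40.4, -27.1, 277.5], [-35.7, -16.2, 285.7], [-29.8, -12.1, 290.2]]
changed px in rod switch/tape/spacer area 4
```

View pics/s4z.png

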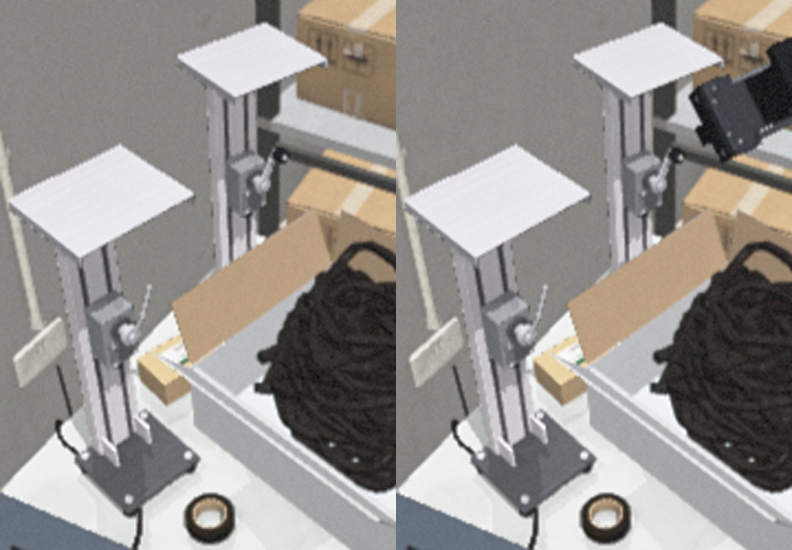

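The roller lever stands exactly where it did at the start (y -12 to -27, top at z 290 mm). The rod switch, tape and carton are unchanged, and the arm is clear.

```bash
python3 -c "
from h import *
o=arm.get_obs();print(o['force'],o['dq'].round(3)); print(arm.hand_in())"
```

```text
[0.09869367 1.45788824 0.1782965 ] [-0.     0.011 -0.006  0.001  0.     0.    -0.001]
the job is handed in; nothing more can be done
None
```

I tripped the roller switch to the left, snapped it back to the right, and left it armed with nothing touching it. I then handed the job in at about 11 s of the 64 s allowed; hand-in gave no verdict.

- **How it was done:** I came in under the hood edge at 45° with the fingers open on either side of the lever. I pushed left with one finger and right with the other, in rows of about 1 to 4 mm.
- **Forces:** Each push met a clear resistance that fell to zero at the snap, and I stopped a few millimetres after it. The highest reading was about 8 N in total when pushing left and about 6 N when pushing right. Those are the readings at the end of each call, so any brief peak within a row was not seen.
- **Lever travel:** The wrist camera showed the roller at about y = +10 mm after the trip. It was still there about 1.3 s later. Back on the armed side, it matched its starting picture: y −27 to −12 mm, top at 290 mm.
- **Surroundings:** The rod switch, tape and carton look the same as in the first picture. The aluminium block was never identified in any picture, so I did not check it directly. The arm stayed above everything on the table and felt no other contact.
- **Not confirmed:** The scene camera could not see the lever while it was tripped because the gripper hid it, so the trip rests on the wrist view and the force drop.

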